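Turn the index plate to the lock bolt and bolt it

TASK

On the grey indexing fixture, turn the aluminium index plate, by gently pushing the lugs on its edge, until the red-marked notch faces the lock bolt. Then slide the bolt by its black handle home into the notch and on until it clamps the plate hard up against the hidden back stop, press there for a moment with about 18 N, and let go, leaving the bolt in the notch. Do not push anything harder than 25 N or lift the plate out, and leave the jar, the brush cup and the dish alone.

Things in the scene. Friction and masses are not known exactly. Their poses are not given: they have to be found in the camera images.
- fixture: grey base fixed to the bench, 150 x 150 x 20 mm high, with a shallow slot (the nest) in its top under the plate. Origin: centre of its underside. On its -y side a 56 mm wide arm, equally high, reaches to y = -179 mm and carries the lock bolt. Two yellow lines on the arm mark the bolt's line, the fixture's own -y half axis. A back stop hidden under the plate ends the plate's travel to +y
- plate: loose aluminium index plate, 0.3 to 0.5 kg, turns with friction, stays where left. Its hub has 1 mm play, but a firm push (below 12 N) on the bolt also moves it along the fixture's +y, against a friction shoe, by 1 to 13 mm to the back stop (varies, unseen). Origin: on its axis, 10 mm above the bench. Disc 96 mm diameter, 20 to 38 mm above the bench. Six such high lugs to 69 mm radius, notch at +x
- notch (a point): where the bolt nose's centre lies when home: on the plate's x axis, 55 mm from the plate's axis, 28 mm above the bench; x points out of the notch's mouth. The notch lies between two red-striped jaws 10 mm wide (together about 40 mm), is 17.5 mm wide here, 19.5 mm at its round-cornered mouth 69 mm out; its floor is the disc's rim
- lug (a point): tip region of the plain lug at 180 degrees, opposite the notch: 60 mm from the plate's axis, 29 mm above the bench. Five plain lugs are like it, at 60, 120, 180, 240, 300 degrees: 14 mm wide, 18 mm high, round-tipped, pushed from either side by shut fingers between them just above the base's top (20 mm above the bench). A push of a few newtons turns the plate
- bolt: lock bolt, round nose of 14 mm diameter, sliding along the fixture's +y towards the plate. Origin: nose centre, 28 mm above the bench, axes as the fixture's; drawn back it is at fixture y = -88 to -80 mm. 2 N moves it; it stays where left. In the notch it bears on the disc's rim and moves the plate to the back stop. The nose turns the plate a bit if the notch is under 5 mm off
- bolt_handle (a point): half-way up the bolt's black upright grip (18 mm diameter, 22 mm high, 44 to 66 mm above the bench, on a 12 mm stem), 45 mm behind the nose's centre. Push it from behind, the side away from the plate. Beside it two dark guide rails, 36 mm high above the bench, line the bolt (fixture y -105 to -165 mm, |x| up to 21 mm); the bolt's top is 34 mm above the bench
- jar: bystander: orange jar with a blue cap, 60 mm diameter, 85 mm high; origin at the centre of its underside
- brush_cup: bystander: red cup of brushes, 76 mm diameter at the rim, 95 mm high, brushes to 180 mm; origin at the centre of its underside
- dish: bystander: white ceramic dish, 90 mm diameter, 26 mm high; origin at the centre of its underside

How it is judged:
By the outcome, as a careful person would: the job done as asked, in the order asked, and still so for the second after the job is handed in, with the robot touching nothing.
It also fails if it takes over 72 s, if anything falls off the work surface, if the arm or the gripper's body presses on something with over 40 N, if the wrist force passes 120 N, or if a joint passes its speed limit or range.

ROBOT

A 6-joint arm with a two-finger parallel gripper is mounted at the origin on the work surface. World frame = base frame: x ahead of the robot, y to its left, z up, the work surface at z = 0. Lengths are in m, angles in rad, forces in N, time in s.
With the tool pointing down it reaches from about 0.275 to 0.975 m from the base axis. Payload 8.4 kg.
Tool frame: the origin (TCP) lies midway between the tips of the shut fingers; the grasp point (between the pads) lies 19 mm behind it (arm.grip_depth is the distance from the TCP to the grasp point, in m); z points along the fingers, y is the direction in which the jaws open and shut (so a half turn about z gives the same grasp; the last joint's range is limited). The gripper opens to 92 mm and grips with 3 to 60 N. Pads are 20 mm wide; open, the fingers measure 128 mm over their backs; the gripper's body (75 mm by 189 mm) begins 69 mm behind the grasp point.
Start: joints at [1.145, 0.353, 1.633, -0, 1.155, -0.002], TCP at [0.257, 0.57, 0.215] pointing down, gripper open.
Joint ranges: [-2.63, 2.63], [-0.92, 2.1], [0.06, 2.66], [-1.3, 4.44], [0, 2.69], [-3.02, 3.02]. Speed limits (rad/s): [2.22, 2.22, 2.79, 3.14, 3.14, 3.14].

INTERFACE

Orientations are given as [roll, pitch, yaw] about the fixed x, y, z axes, in that order (R = Rz(yaw) Ry(pitch) Rx(roll)).
In Python, from station import arm gives the robot as it stands.
- The arm moves only by the shell command python3 -m inch 'ROWS' [OPENING] [FORCE]. ROWS is a JSON object of lists of equal length, an entry for each row: "linear": the shift along the tool's x, y, z in m, a list of three; "turn": the turn about the tool's z in degrees. In form: {"linear": [[x, y, z], ...], "turn": [turn, ...]}. A call has exactly 8 rows; each row is the pose to reach, as a shift and turn from the pose commanded when the call began, along the tool's axes at that moment; what a row does not reach only later rows make up. A row lasts 1/8 s, in which the tool goes at most 62.5 mm and 10.7 degrees, less where a joint would pass 70% of its speed; a pose out of reach is approached as far as the arm can. A call with a gripper value outside its range is refused whole. OPENING is the opening, from 0 (shut) to 1 (fully open), set as the call begins (- or left out, the last holds). The fingers move at their own pace and stop on an object; FORCE is the grip in N (left out, the last holds). Time passes only in rows, so rows that repeat a pose let the fingers close, or fill a call up. It gives the time, the measured TCP pose, the force and the opening at its end, in the units of the state.
- arm.get_state(): the state, without advancing time (a new reading comes with each control period).
- arm.grab_frame(name): name is "side" or "top"; returns (picture, depth): 384x512x3 uint8, blue, green, red; 384x512 float32, m along the optical axis (not along the pixel's ray), 0 where there is no reading.
- arm.camera_info(name): a dict with "fov_y" (degrees; the focal length in pixels is half the picture's height over the tangent of half this angle, whatever the lens; pixels are square), "cx", "cy" (the principal point, pixels), "D" ([k1, k2, p1, p2, k3] as OpenCV has them; the pictures are not rectified), "T" (4x4, takes a point from camera to world coordinates). Camera axes: x right, y down, z forward; pixel columns grow to the right and rows downward; lengths in m; the calibration is good to about 2 mm. A picture is of the moment at which its call begins. camera_info takes no time and is no camera call.
- arm.job_done(): hands the job in, once; it reports no verdict.
Trained networks look in the newest picture that a camera, given by its name, has taken for a name from the list of things; names that differ only in an ending like _2 or _b are one class to them, and where a whole thing is asked for, a point or a joint stands for the part that bears it (a point fixed in the world has none). Each returns a list of dicts, best first, with "score" (0 to 1); they miss things now and then, are a little off and sometimes report something else, mostly with a low value. They report only what shows in the picture. A call takes as long as a camera call.
- arm.outline_of(camera, query): "pixels" (384x512 bool, what is visible of it) and "location" ([column, row] in pixels, amid what is visible of it).
The state is a dict: "time": time; "joint_pos": joint angles; "joint_velocities": joint speeds; "joint_torque": joint torques, N m; "position": TCP position; "tcp_rot": TCP orientation; "wrist_force": force on the tool from outside, world axes, zero at the start; "ft_torque": the same for the moment, N m; "opening": finger opening in m.
Only numpy, scipy, OpenCV 4.12 (cv2) and the standard library are available. Lean on these libraries where they do the work, as an engineer would, in place of code of your own. Each camera call takes 0.05 s, during which the arm holds its last target. There are 200 camera calls.

## Working session

There is one attempt and no reset: what is moved stays moved. The work goes in short steps, Python scripts to look and compute and a shell command to move; the robot and the scene stay as the last step left them, time stands still between calls to the robot, and variables do not carry over. Pictures are saved under pics/ and viewed, about 8 in all and at most 12, crops included, and the job is handed in when it is done.

```bash
ls; mkdir -p pics
cat > h.py <<'E'
import numpy as np, cv2
from station import arm
def cam(n):
    c=arm.camera_info(n); f=192/np.tan(np.radians(c["fov_y"])/2)
    return np.array([[f,0,c["cx"]],[0,f,c["cy"]],[0,0,1.]]),np.array(c["D"],float),np.array(c["T"])
def ray(n,uv):
    K,D,T=cam(n); p=cv2.undistortPoints(np.array(uv,float).reshape(-1,1,2),K,D).reshape(-1,2)
    d=np.c_[p,np.ones(len(p))]@T[:3,:3].T
    return T[:3,3],d
def atz(n,uv,z):
    o,d=ray(n,uv); return o+d*((z-o[2])/d[:,2])[:,None]
def proj(n,P):
    K,D,T=cam(n); Ti=np.linalg.inv(T)
    return cv2.projectPoints(np.array(P,float).reshape(-1,1,3),cv2.Rodrigues(Ti[:3,:3])[0],Ti[:3,3],K,D)[0].reshape(-1,2)
E
python3 - <<'E'
from h import *
a,d=arm.grab_frame("top"); b,_=arm.grab_frame("side")
cv2.imwrite("pics/top.png",a);cv2.imwrite("pics/side.png",b)
for q in ["fixture","plate","notch","lug","bolt","bolt_handle","jar","brush_cup","dish"]:
    for n in["top","side"]:
        for r in arm.outline_of(n,q)[:2]:
            print(q,n,round(r["score"],2),np.round(r["location"]),r["pixels"].sum(), np.round(atz(n,[r["location"]],0.03),3))
print(arm.get_state()); print(cam("top"))
E
```

```text
pics
fixture top 0.65 [292. 177.] 2156 [[ 0.592 -0.129  0.03 ]]
fixture top 0.55 [133. 216.] 736 [[0.472 0.335 0.03 ]]
fixture side 0.7 [296. 245.] 3030 [[ 0.561 -0.166  0.03 ]]
fixture side 0.58 [324. 244.] 266 [[ 0.618 -0.191  0.03 ]]
plate top 0.63 [279. 187.] 1120 [[ 0.562 -0.089  0.03 ]]
plate side 0.92 [278. 221.] 1579 [[ 0.557 -0.087  0.03 ]]
notch top 0.63 [276. 187.] 1134 [[ 0.562 -0.08   0.03 ]]
notch side 0.82 [275. 223.] 1559 [[ 0.547 -0.091  0.03 ]]
notch side 0.4 [321. 245.] 284 [[ 0.611 -0.192  0.03 ]]
lug top 0.88 [276. 188.] 1104 [[ 0.56  -0.079  0.03 ]]
lug top 0.31 [133. 218.] 774 [[0.464 0.335 0.03 ]]
lug side 0.92 [278. 218.] 1532 [[ 0.561 -0.079  0.03 ]]
bolt top 0.71 [314. 172.] 146 [[ 0.609 -0.191  0.03 ]]
bolt side 0.62 [320. 246.] 255 [[ 0.607 -0.191  0.03 ]]
bolt_handle top 0.46 [315. 173.] 151 [[ 0.604 -0.194  0.03 ]]
bolt_handle side 0.6 [325. 243.] 260 [[ 0.622 -0.19   0.03 ]]
jar top 0.77 [394. 220.] 487 [[ 0.469 -0.422  0.03 ]]
jar side 0.86 [322. 363.] 1195 [[ 0.47  -0.418  0.03 ]]
jar side 0.25 [277. 222.] 1624 [[ 0.552 -0.089  0.03 ]]
brush_cup top 
[... 733 characters left out ...]
53751]), 'tcp_rot': array([-3.14151559e+00,  3.61980593e-06,  2.71783956e+00]), 'wrist_force': array([0.4420194 , 0.59963103, 0.43312913]), 'ft_torque': array([0.00057781, 0.00302711, 0.05378439]), 'opening': 0.09195709671748942}
(array([[492.65160123,   0.        , 251.28860311],
       [  0.        , 492.65160123, 196.24409682],
       [  0.        ,   0.        ,   1.        ]]), array([0.05203502, 0.        , 0.        , 0.        , 0.        ]), array([[ 0.01385758, -0.99280987,  0.11889713,  0.36190606],
       [-0.99983171, -0.01232866,  0.01358511, -0.02830654],
       [-0.01202159, -0.11906538, -0.99281364,  1.46096891],
       [ 0.        ,  0.        ,  0.        ,  1.        ]]))
```

View pics/top.png

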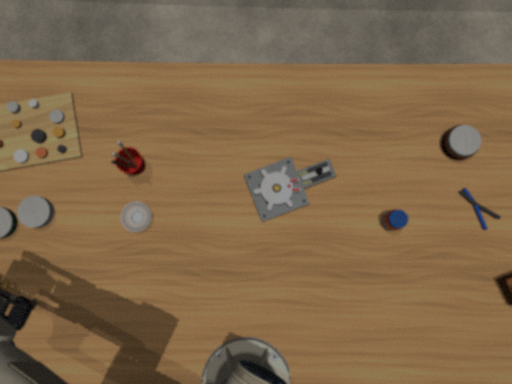

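View pics/side.png

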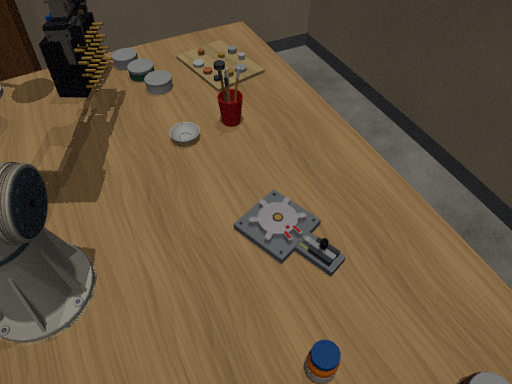

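Top: fixture around (278,188), arm to its right with the bolt at (315,173); red jaws at about (293,183). The notch seems nearly facing the bolt. I'll rectify both views.

```bash
cat >> h.py <<'E'
def rect(n,img,c,half,z,s=400):
    g=np.linspace(-half,half,s)
    # rows: world x decreasing downward, cols: world y decreasing rightward
    X,Y=np.meshgrid(c[0]-g,c[1]-g,indexing="ij")
    uv=proj(n,np.c_[X.ravel(),Y.ravel(),np.full(X.size,z)]).reshape(s,s,2).astype(np.float32)
    return cv2.remap(img,uv[...,0],uv[...,1],cv2.INTER_CUBIC)
E
python3 - <<'E'
from h import *
o=[]
for n in["top","side"]:
    a,_=arm.grab_frame(n); r=rect(n,a,(0.575,-0.13),0.14,0.02)
    for i in range(0,400,400//14*1+0):pass
    o.append(r)
cv2.imwrite("pics/rect.png",np.hstack(o))
E
```

```text
(no output)
```

View pics/rect.png

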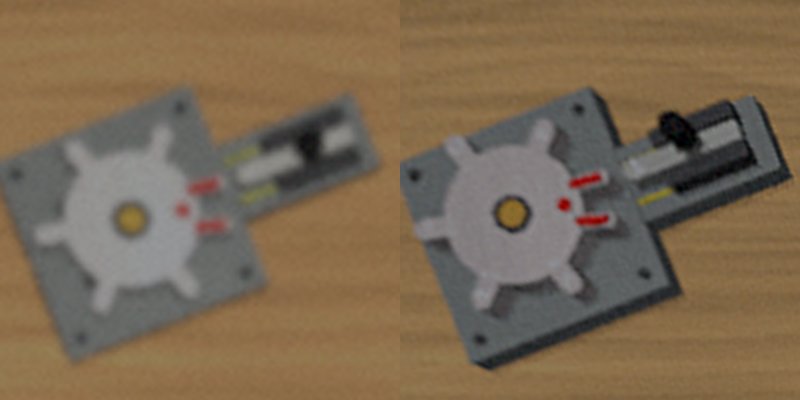

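```bash
cat >> h.py <<'E'
from scipy.optimize import minimize
def Rz(t): c,s=np.cos(t),np.sin(t); return np.array([[c,-s],[s,c]])
def box(x0,x1,y0,y1,z0,z1): return np.array([[x,y,z] for x in(x0,x1) for y in(y0,y1) for z in(z0,z1)])
def place(P,x,y,t): Q=P.copy(); Q[:,:2]=P[:,:2]@Rz(t).T+[x,y]; return Q
def render(n,parts,p,S=4):
    m=np.zeros((384*S,512*S),np.uint8)
    for P in parts:
        cv2.fillConvexPoly(m,cv2.convexHull(np.round((proj(n,place(P,*p))+.5)*S-.5).astype(np.int32)),1)
    return cv2.resize(m.astype(np.float32),(512,384),interpolation=cv2.INTER_AREA)
FIX=[box(-.075,.075,-.075,.075,0,.02),box(-.028,.028,-.179,-.07,0,.02)]
a=np.linspace(0,2*np.pi,60)
def pris(xy): return np.vstack([np.c_[xy,np.full(len(xy),z)] for z in(.02,.038)])
def lug(d,w=.007):
    h=np.linspace(-np.pi/2,np.pi/2,9); xy=np.vstack([[.03,-w],[.03,w],np.c_[.069-w+w*np.cos(h),w*np.sin(h)]])
    return pris(xy@Rz(np.radians(d)).T)
def jaw(s): return pris(np.array([[.03,s*.0095],[.069,s*.0095],[.069,s*.02],[.03,s*.02]]))
PLATE=[pris(.048*np.c_[np.cos(a),np.sin(a)])]+[lug(d) for d in(60,120,180,240,300)]+[jaw(1),jaw(-1)]
def fit(masks,parts,p0,st):
    f=lambda p:sum(np.abs(render(n,parts,p)-m).sum() for n,m in masks.items())
    r=minimize(f,p0,method="Nelder-Mead",options=dict(initial_simplex=[p0]+[np.array(p0)+np.eye(3)[i]*st[i] for i in range(3)],xatol=1e-4,fatol=.5)); return r.x,r.fun
def roi(n,c,r=.17):
    m=np.zeros((384,512),bool); uv=proj(n,[[c[0]+r*np.cos(t),c[1]+r*np.sin(t),.02] for t in a]).astype(np.int32)
    k=np.zeros((384,512),np.uint8); cv2.fillConvexPoly(k,cv2.convexHull(uv),1); return k>0
E
python3 - <<'E'
from h import *
Mf,Mp={},{};red={}
out=[]
for n in["top","side"]:
    im,_=arm.grab_frame(n); h=cv2.cvtColor(im,cv2.COLOR_BGR2HSV).astype(int)
    b,g,r=[im[...,i].astype(int) for i in range(3)]
    ro=roi(n,(.585,-.13))
    wood=(r-b>25)&(abs(r-g-(g-b))<60)&(g>b+8)
    m=((~wood)&ro).astype(np.uint8)
    m=cv2.morphologyEx(m,cv2.MORPH_CLOSE,np.ones((5,5)));
    Mf[n]=m.astype(float)
    Mp[n]=((b>135)&roi(n,(.57,-.085),.085)|((r-g>60)&roi(n,(.57,-.085),.085))).astype(np.uint8)
    Mp[n]=cv2.morphologyEx(Mp[n],cv2.MORPH_CLOSE,np.ones((3,3))).astype(float)
    rd=(r-g>60)&(g-b<25)&ro; v,u=np.nonzero(rd); print(n,"red mean",atz(n,[[u.mean(),v.mean()]],.038),len(u))
    x0=(292-60,177-60) if n=="top" else (290-60,225-60)
    c=lambda q:cv2.resize(q[x0[1]:x0[1]+120,x0[0]:x0[0]+120],(260,260))
    out.append(np.hstack([c(im)]+[c(np.repeat((k[n]*255).astype(np.uint8)[...,None],3,2)) for k in(Mf,Mp)]))
cv2.imwrite("pics/masks.png",np.vstack(out))
for ms in (Mf,{"top":Mf["top"]},{"side":Mf["side"]}):
    p,e=fit(ms,FIX,[.568,-.085,np.radians(111-0)-np.pi/2*0-np.radians(0)],[.01,.01,.1]); print("fix",p,np.degrees(p[2]),e)
    p,e=fit(ms,FIX,[.568,-.085,np.radians(21)],[.01,.01,.1]); print("fix",p,np.degrees(p[2]),e)
for ms in (Mp,{"top":Mp["top"]},{"side":Mp["side"]}):
    p,e=fit(ms,PLATE,[.565,-.082,np.radians(-81)],[.005,.005,.1]); print("plate",p,np.degrees(p[2]),e)
E
```

```text
top red mean [[ 0.56782499 -0.13246899  0.038     ]] 9
side red mean [[ 0.56675576 -0.130229    0.038     ]] 39
fix [ 0.55757807 -0.08148444  1.94559546] 111.47440821141727 3387.5625
fix [ 0.55806989 -0.0810703   0.38379407] 21.98978019077917 327.75
fix [ 0.55830645 -0.08222274  1.94439144] 111.40542299570254 1406.5625
fix [ 0.55895145 -0.08114641  0.38532407] 22.077443191961468 152.375
fix [ 0.55789208 -0.08157662  1.95165199] 111.82142232475944 1965.0625
fix [ 0.55820176 -0.08029421  0.38314235] 21.95243959163592 167.6875
plate [ 0.56095591 -0.07969478 -1.39063592] -79.6775691664105 1891.875Traceback (most recent call last):
  File "<stdin>", line 23, in <module>
  File "h.py", line 40, in fit
    r=minimize(f,p0,method="Nelder-Mead",options=dict(initial_simplex=[p0]+[np.array(p0)+np.eye(3)[i]*st[i] for i in range(3)],xatol=1e-4,fatol=.5)); return r.x,r.fun
    res = _minimize_neldermead(fun, x0, args, callback, bounds=bounds,
                               **options)
    fxr = func(xr)
    fx = function(np.copy(x), *(wrapper_args + args))
  File "h.py", line 39, in <lambda>
    f=lambda p:sum(np.abs(render(n,parts,p)-m).sum() for n,m in masks.items())
               ~~~^^^^^^^^^^^^^^^^^^^^^^^^^^^^^^^^^^^^^^^^^^^^^^^^^^^^^^^^^^^^
  File "h.py", line 39, in <genexpr>
    f=lambda p:sum(np.abs(render(n,parts,p)-m).sum() for n,m in masks.items())
                          ~~~~~~^^^^^^^^^^^
  File "h.py", line 28, in render
    cv2.fillConvexPoly(m,cv2.convexHull(np.round((proj(n,place(P,*p))+.5)*S-.5).astype(np.int32)),1)
                                                  ~~~~^^^^^^^^^^^^^^^
  File "h.py", line 13, in proj
    K,D,T=cam(n); Ti=np.linalg.inv(T)
          ~~~^^^
  File "h.py", line 4, in cam
    c=arm.camera_info(n); f=192/np.tan(np.radians(c["fov_y"])/2)
ValueError: time passes only in moves, steps and waits
```

View pics/masks.png

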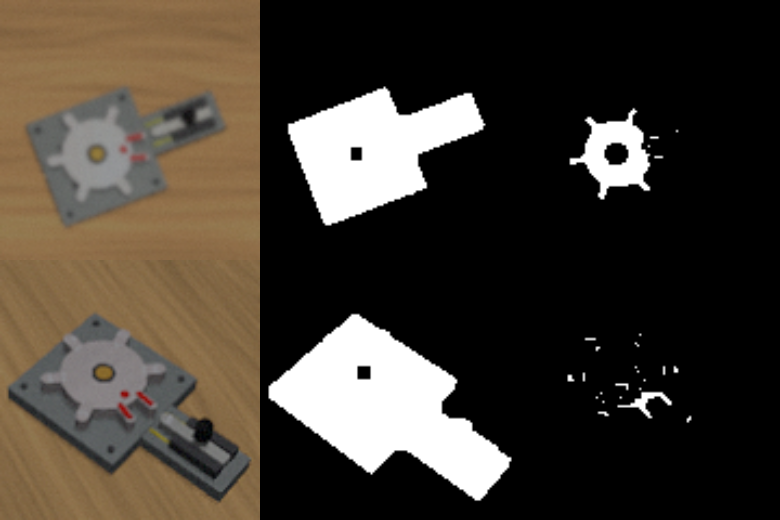

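Fixture mask clean: (0.558, -0.081, 22°). The plate mask from the side was poor, so I'll refit that (side threshold adaptive) and locate the handle.

```bash
sed -i 's/^def cam(n):/import functools\n@functools.cache\ndef cam(n):/' h.py
cat >> h.py <<'E'
FX=np.array([.5582,-.081,np.radians(22.0)])
def tofix(P): return (np.asarray(P)[:,:2]-FX[:2])@Rz(FX[2])
def tow(P): return np.asarray(P)[:,:2]@Rz(FX[2]).T+FX[:2]
def measure(views=("top","side"),p0=None):
    Mp={}
    for n in views:
        im,_=arm.grab_frame(n); b,g,r=[im[...,i].astype(int) for i in range(3)]
        ro=roi(n,FX[:2],.073)
        t,_=cv2.threshold(im[...,0][ro].reshape(-1,1),0,255,cv2.THRESH_OTSU)
        rd=((r-g>50)&(r-b>40)&(g-b<25))
        m=(((b>t)|rd)&ro).astype(np.uint8)
        m=cv2.morphologyEx(m,cv2.MORPH_CLOSE,np.ones((3,3))); 
        c=proj(n,[[*FX[:2],.038]])[0].astype(int); cv2.circle(m,tuple(map(int,c)),8,1,-1)
        Mp[n]=m.astype(float)
        v,u=np.nonzero(rd&roi(n,FX[:2],.085)); 
        if len(u): print(n,"thr",t,"red",np.round(tofix(atz(n,[[u.mean(),v.mean()]],.038)),4),len(u))
    p0=p0 or [*FX[:2],np.radians(-80)]
    for ms in [Mp]+([{k:Mp[k]} for k in Mp] if len(Mp)>1 else []):
        p,e=fit(ms,PLATE,p0,[.005,.005,.1]); q=tofix([p[:2]])[0]
        print(list(ms),"plate world",np.round(p,4),"fix xy mm",np.round(q*1000,1),"needs turn deg",round(-68-np.degrees(p[2]),2),"err",round(e))
E
python3 - <<'E'
from h import *
measure()
for n in["top","side"]:
    im,_=arm.grab_frame(n)
    for q in["bolt_handle"]:
        for r in arm.outline_of(n,q)[:2]:
            v,u=np.nonzero(r["pixels"]&(im.max(2)<45)); 
            if len(u): print(n,r["score"],len(u),np.round(tofix(atz(n,[[u.mean(),v.mean()]],.055)),4))
E
```

```text
top thr 120.0 red [[-0.0093 -0.0499]] 26
side thr 105.0 red [[-0.0113 -0.0488]] 49
['top', 'side'] plate world [ 0.5593 -0.0803 -1.3924] fix xy mm [1.3 0.3] needs turn deg 11.78 err 546
['top'] plate world [ 0.5604 -0.0823 -1.3859] fix xy mm [ 1.6 -2. ] needs turn deg 11.41 err 133
['side'] plate world [ 0.5608 -0.0762 -1.4284] fix xy mm [4.2 3.5] needs turn deg 13.84 err 366
top 0.56 22 [[-0.0006 -0.1306]]
side 0.61 73 [[-0.0031 -0.1311]]
```

```bash
cat >> h.py <<'E'
def goto(fxy,z,fyaw,start=None):
    "shift in tool axes + turn to fixture point (m), tool x at fixture angle fyaw deg"
    s=arm.get_state(); yaw=s["tcp_rot"][2]; w=tow([fxy])[0]
    d=Rz(yaw).T@(w-s["position"][:2]); tz=s["position"][2]-z
    turn=(np.degrees(yaw)-(fyaw+22)+180)%360-180
    print("shift mm",np.round([d[0]*1000,-d[1]*1000,tz*1000],1),"turn",round(turn,2),"world",w,"t",round(s["time"],2))
E
python3 - <<'E'
from h import *
P=.069*np.array([-.866,-.5]); n=np.array([.5,-.866])
print(P-.048*n,P-.017*n)
goto(P-.048*n,.12,120)
E
```

```text
[-0.083754  0.007068] [-0.068254 -0.019778]
shift mm [-479.1 -525.    94.6] turn 13.72 world [ 0.47789692 -0.10582147] t 1.5
```

```bash
python3 -m inch '{"linear":[[-60,-66,0],[-120,-131,0],[-180,-197,0],[-240,-262,0],[-300,-328,0],[-360,-394,0],[-420,-460,0],[-479,-525,0]],"turn":[2,4,6,8,10,12,13.7,13.7]}' 0 20 2>&1 | head -5
```

```text
time: 2.5
position: [0.4132, 0.0927, 0.215]
tcp_rot: [3.14, 0.001, 2.479]
wrist_force: [1.1, 0.2, -0.1]
opening: 0.0141
```

I gave those rows in millimetres instead of metres. The per-row cap limited the move and it stayed on the safe line. I'll use metres from here.

Run:
```python
from h import *
print(arm.get_state()["position"],arm.get_state()["joint_velocities"].round(3))
goto([-.0838,.0071],.12,120)
```

```text
[0.41315935 0.09269045 0.21504913] [-1.186e+00  2.700e-02 -3.000e-02  1.000e-03 -4.000e-03 -1.188e+00]
shift mm [-173.2 -116.6   95. ] turn 0.01 world [ 0.47784229 -0.10580903] t 2.5
```

```bash
python3 -m inch '{"linear":[[-0.043,-0.029,0],[-0.086,-0.058,0],[-0.13,-0.088,0.03],[-0.173,-0.117,0.06],[-0.173,-0.117,0.095],[-0.173,-0.117,0.095],[-0.173,-0.117,0.095],[-0.173,-0.117,0.095]],"turn":[0,0,0,0,0,0,0,0]}' 0 2>&1 | head -5
python3 - <<'E'
from h import *
goto([-.0838,.0071],.026,120)
a,_=arm.grab_frame("top");b,_=arm.grab_frame("side")
cv2.imwrite("pics/ap.png",np.hstack([cv2.resize(a[110:260,200:350],(400,400)),cv2.resize(b[130:280,200:350],(400,400))]))
E
```

```text
time: 3.5
position: [0.4779, -0.1038, 0.1211]
tcp_rot: [3.141, 0.002, 2.48]
wrist_force: [0.2, 0.3, -0.6]
opening: 0.0005
shift mm [-1.2 -1.7 95.1] turn 0.08 world [ 0.47784229 -0.10580903] t 3.5
```

View pics/ap.png

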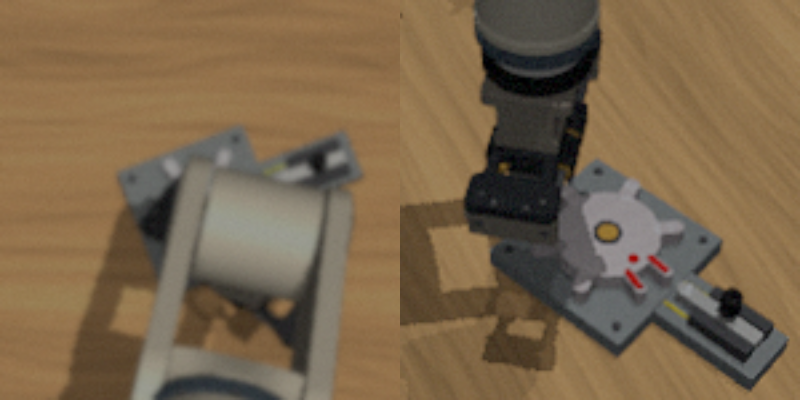

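Side crop: gripper sits on the robot side above the fixture, left of the near lug (583,288), with the jaws clear. Descending into the gap.

```bash
python3 -m inch '{"linear":[[-0.001,-0.001,0.025],[-0.001,-0.001,0.05],[-0.001,-0.001,0.075],[-0.001,-0.001,0.088],[-0.001,-0.001,0.095],[0.003,-0.001,0.095],[0.006,-0.001,0.095],[0.009,-0.001,0.095]],"turn":[0,0,0,0,0,0,0,0]}' 0 2>&1 | head -5
python3 - <<'E'
from h import *
goto([-.0683,-.0198],.026,120)
E
```

```text
time: 4.6
position: [0.4694, -0.0993, 0.0251]
tcp_rot: [3.141, 0.001, 2.479]
wrist_force: [0.3, 0.9, 0.1]
opening: 0.0007
shift mm [-41.7  -0.   -0.9] turn 0.02 world [ 0.50229055 -0.12494387] t 4.6
```

Tool x points opposite to the push direction, so pushing is −x.

```bash
python3 -m inch '{"linear":[[-0.008,0,0],[-0.015,0,0],[-0.02,0,0],[-0.024,0,0],[-0.027,0,0],[-0.030,0,0],[-0.032,0,0],[-0.034,0,0]],"turn":[0,0,0,0,0,0,0,0]}' 0 2>&1 | head -5
python3 - <<'E'
from h import *
goto([-.0683,-.0198],.026,120)
measure(("side",),[*FX[:2],np.radians(-75)])
E
```

```text
time: 5.6
position: [0.4956, -0.1203, 0.0245]
tcp_rot: [-3.141, -0.001, 2.479]
wrist_force: [-1.6, 0.5, 0.1]
opening: 0.0007
shift mm [-8.1  0.4 -1.5] turn 0.02 world [ 0.50229055 -0.12494387] t 5.6
side thr 79.0 red [[-0.0082 -0.0499]] 54
['side'] plate world [ 0.5828 -0.0926 -0.8198] fix xy mm [ 18.5 -20. ] needs turn deg -21.03 err 628
```

```bash
python3 -m inch '{"linear":[[-0.002,0,0],[-0.004,0,0],[-0.0055,0,0],[-0.007,0,0],[-0.008,0,0],[-0.008,0,0],[-0.008,0,0],[-0.008,0,0]],"turn":[0,0,0,0,0,0,0,0]}' 0 2>&1 | head -5
python3 - <<'E'
from h import *
goto([-.0683,-.0198],.026,120)
im,_=arm.grab_frame("side"); b,g,r=[im[...,i].astype(int) for i in range(3)]
v,u=np.nonzero((r-g>50)&(r-b>40)&(g-b<25)&roi("side",FX[:2],.085)); print(tofix(atz("side",[[u.mean(),v.mean()]],.038)))
E
```

```text
time: 6.65
position: [0.502, -0.1252, 0.0244]
tcp_rot: [-3.141, -0.001, 2.479]
wrist_force: [-3.8, -1.5, -0.9]
opening: 0.0003
shift mm [-0.   0.4 -1.6] turn 0.02 world [ 0.50229055 -0.12494387] t 6.65
[[-0.00220045 -0.05166328]]
```

```bash
python3 -m inch '{"linear":[[0.008,0,0],[0.015,0,0],[0.015,0,-0.05],[0.015,0,-0.1],[0.055,-0.031,-0.13],[0.095,-0.062,-0.13],[0.135,-0.092,-0.13],[0.135,-0.092,-0.13]],"turn":[0,0,0,0,0,0,0,0]}' 0 2>&1 | head -5
python3 - <<'E'
from h import *
measure(p0=[*FX[:2],np.radians(-68)])
o=[]
for n in["top","side"]:
    im,_=arm.grab_frame(n); b,g,r=[im[...,i].astype(int) for i in range(3)]
    for r_ in arm.outline_of(n,"bolt_handle")[:1]:
        v,u=np.nonzero(r_["pixels"]&(im.max(2)<45)); print(n,"handle",tofix(atz(n,[[u.mean(),v.mean()]],.055)))
    y=((r-b>60)&(g-b>45)&roi(n,tow([[0,-.095]])[0],.03)); v,u=np.nonzero(y); print("yellow",np.round(tofix(atz(n,[[u.mean(),v.mean()]],.02)),4) if len(u) else None,len(u))
    w=tow([[0,-.07]])[0]; o.append(rect(n,im,w,.09,.036))
cv2.imwrite("pics/r2.png",np.hstack(o))
E
```

```text
time: 7.7
position: [0.3364, -0.114, 0.1545]
tcp_rot: [-3.142, -0.0, 2.478]
wrist_force: [0.4, 0.4, 0.2]
opening: 0.0005
top thr 121.0 red [[ 0.0004 -0.0537]] 25
side thr 116.0 red [[-0.0022 -0.0517]] 50
['top', 'side'] plate world [ 0.5609 -0.0817 -1.2273] fix xy mm [ 2.3 -1.6] needs turn deg 2.32 err 533
['top'] plate world [ 0.5615 -0.0837 -1.2248] fix xy mm [ 2.1 -3.7] needs turn deg 2.18 err 124
['side'] plate world [ 0.5648 -0.073  -1.2267] fix xy mm [9.2 5. ] needs turn deg 2.29 err 340
top handle [[-0.0010644  -0.13028558]]
yellow None 0
side handle [[-0.00163709 -0.13105457]]
yellow [[-0.015  -0.0886]] 14
```

View pics/r2.png

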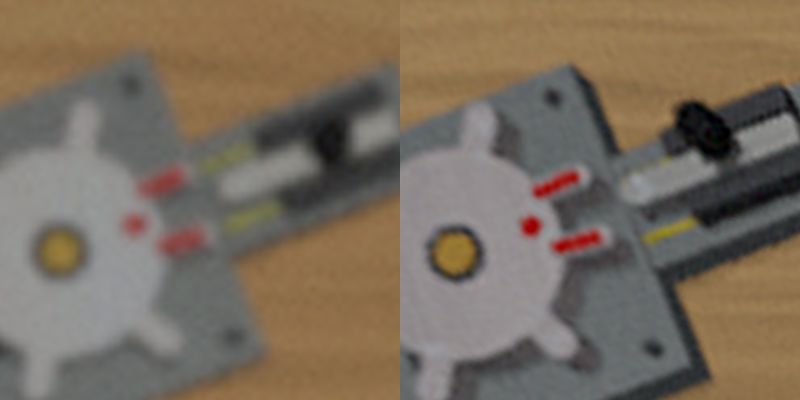

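Both views: jaw mid (left (173,211), right (567,213)) lies within ~1 mm of the bolt's axis line extended. The notch is aligned. Next, go behind the handle.

Run:
```python
from h import *
goto([0,-.172],.05,90)
```

```text
shift mm [-299.7   74.4  104.7] turn 30.04 world [ 0.62263233 -0.24047562] t 8.0
```

```bash
python3 -m inch '{"linear":[[-0.05,0.0125,0],[-0.1,0.025,0],[-0.15,0.037,0],[-0.2,0.05,0],[-0.25,0.062,0],[-0.3,0.0745,0],[-0.3,0.0745,0],[-0.3,0.0745,0.02]],"turn":[5,10,15,20,25,30,30,30]}' 0 2>&1 | head -5
python3 - <<'E'
from h import *
goto([0,-.172],.05,90)
E
```

```text
time: 9.0
position: [0.6221, -0.2404, 0.1342]
tcp_rot: [3.141, 0.001, 1.956]
wrist_force: [0.1, 0.1, 0.3]
opening: 0.0006
shift mm [-0.2  0.5 84.2] turn 0.08 world [ 0.62263233 -0.24047562] t 9.0
```

```bash
python3 -m inch '{"linear":[[0,0,0.025],[0,0,0.05],[0,0,0.07],[0,0,0.084],[0,0,0.084],[0.006,0,0.084],[0.012,0,0.084],[0.016,0,0.084]],"turn":[0,0,0,0,0,0,0,0]}' 0 2>&1 | head -5
python3 - <<'E'
from h import *
goto([0,-.1495],.05,90)
im,_=arm.grab_frame("side"); cv2.imwrite("pics/s3.png",cv2.resize(im[150:290,200:360],(640,560),interpolation=cv2.INTER_CUBIC))
E
```

```text
time: 10.0
position: [0.6158, -0.2253, 0.0513]
tcp_rot: [3.141, 0.001, 1.955]
wrist_force: [0.1, 0.5, 1.0]
opening: 0.0004
shift mm [5.9 0.7 1.3] turn 0.03 world [ 0.61420369 -0.21961399] t 10.0
```

View pics/s3.png

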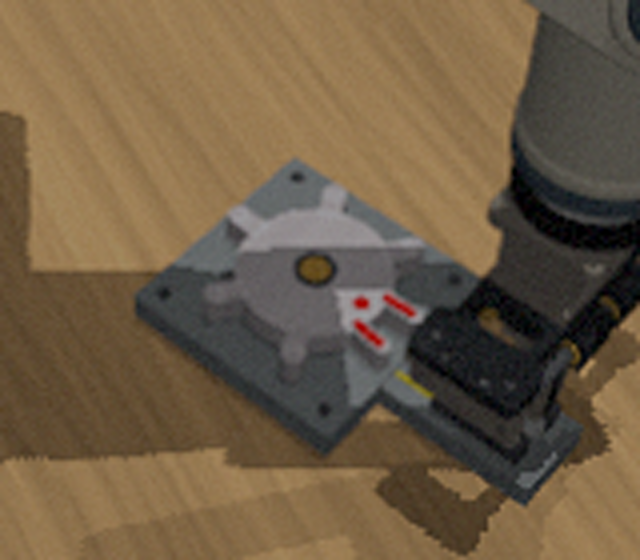

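```bash
python3 -m inch '{"linear":[[0.002,0.0005,0],[0.004,0.0005,0],[0.0065,0.0005,0],[0.009,0.0005,0],[0.012,0.0005,0],[0.015,0.0005,0],[0.018,0.0005,0],[0.02,0.0005,0]],"turn":[0,0,0,0,0,0,0,0]}' 0 2>&1 | sed -n '1,2p;4p'
python3 -m inch '{"linear":[[0.0015,0,0],[0.003,0,0],[0.0045,0,0],[0.006,0,0],[0.007,0,0],[0.008,0,0],[0.009,0,0],[0.01,0,0]],"turn":[0,0,0,0,0,0,0,0]}' 0 2>&1 | sed -n '1,2p;4p'
python3 - <<'E'
from h import *
s=arm.get_state(); print("fix",tofix([s["position"]]),"F fix",Rz(FX[2]).T@s["wrist_force"][:2])
im,_=arm.grab_frame("side"); b,g,r=[im[...,i].astype(int) for i in range(3)]
v,u=np.nonzero((r-g>50)&(r-b>40)&(g-b<25)&roi("side",FX[:2],.085)); print(tofix(atz("side",[[u.mean(),v.mean()]],.038)))
E
```

```text
time: 11.05
position: [0.6087, -0.2068, 0.0506]
wrist_force: [1.2, -1.8, 0.2]
time: 12.05
position: [0.6049, -0.1977, 0.0506]
wrist_force: [2.7, -1.6, -0.9]
fix [[-0.00038847 -0.12570741]] F fix [ 1.8877046  -2.47299321]
[[-0.00079253 -0.03536677]]
```

```bash
python3 -m inch '{"linear":[[0.0007,0,0],[0.0014,0,0],[0.002,0,0],[0.0026,0,0],[0.0032,0,0],[0.0038,0,0],[0.0044,0,0],[0.005,0,0]],"turn":[0,0,0,0,0,0,0,0]}' 0 2>&1 | sed -n '1,2p;4p'
python3 - <<'E'
from h import *
s=arm.get_state(); print("fix",tofix([s["position"]]),"F fix",Rz(FX[2]).T@s["wrist_force"][:2])
im,_=arm.grab_frame("side"); cv2.imwrite("pics/s4.png",cv2.resize(im[150:290,200:360],(640,560),interpolation=cv2.INTER_CUBIC))
E
```

```text
time: 13.1
position: [0.603, -0.1931, 0.0506]
wrist_force: [2.1, -1.7, -0.8]
fix [[-0.000455   -0.12071529]] F fix [ 1.32695378 -2.42233438]
```

View pics/s4.png

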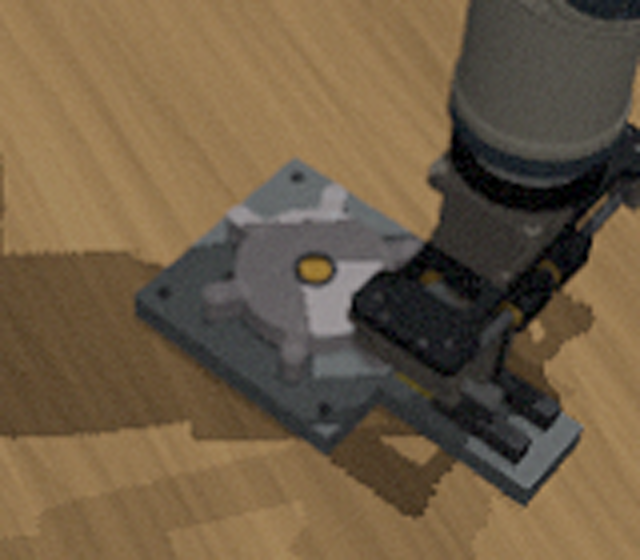

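Bolt nose is between the jaws and the plate is undisturbed (gripper at (415,310) hides the notch). Small steps from here.

```bash
cat > f.py <<'E'
from h import *
s=arm.get_state(); print("t",round(s["time"],2),"fix",(tofix([s["position"]])*1000).round(2),"F fix",(Rz(FX[2]).T@s["wrist_force"][:2]).round(2))
E
python3 -m inch '{"linear":[[0.0002,0,0],[0.0004,0,0],[0.0006,0,0],[0.0008,0,0],[0.001,0,0],[0.0012,0,0],[0.0014,0,0],[0.0015,0,0]],"turn":[0,0,0,0,0,0,0,0]}' 0 >/dev/null; python3 f.py
python3 -m inch '{"linear":[[0.0001,0,0],[0.0002,0,0],[0.0003,0,0],[0.0004,0,0],[0.0005,0,0],[0.0006,0,0],[0.0007,0,0],[0.0008,0,0]],"turn":[0,0,0,0,0,0,0,0]}' 0 >/dev/null; python3 f.py
```

```text
t 14.15 fix [[  -0.42 -119.23]] F fix [ 1.48 -5.32]
t 15.15 fix [[  -0.43 -118.46]] F fix [ 1.68 -4.09]
```

```bash
python3 -m inch '{"linear":[[0.0001,0,0],[0.0002,0,0],[0.0003,0,0],[0.0004,0,0],[0.0005,0,0],[0.0006,0,0],[0.0007,0,0],[0.0008,0,0]],"turn":[0,0,0,0,0,0,0,0]}' 0 >/dev/null; python3 f.py
python3 -m inch '{"linear":[[0.0001,0,0],[0.0002,0,0],[0.0003,0,0],[0.0004,0,0],[0.0005,0,0],[0.0006,0,0],[0.0007,0,0],[0.0008,0,0]],"turn":[0,0,0,0,0,0,0,0]}' 0 >/dev/null; python3 f.py
```

```text
t 16.15 fix [[  -0.41 -117.65]] F fix [ 1.41 -3.55]
t 17.15 fix [[  -0.42 -117.22]] F fix [ 1.38 -6.14]
```

```bash
python3 -m inch '{"linear":[[0.0001,0,0],[0.0002,0,0],[0.0003,0,0],[0.0004,0,0],[0.0005,0,0],[0.0006,0,0],[0.0007,0,0],[0.0008,0,0]],"turn":[0,0,0,0,0,0,0,0]}' 0 >/dev/null; python3 f.py
```

```text
t 18.15 fix [[  -0.4  -116.95]] F fix [ 0.82 -8.73]
```

```bash
python3 -m inch '{"linear":[[0.0001,0,0],[0.0002,0,0],[0.0003,0,0],[0.0004,0,0],[0.0005,0,0],[0.0006,0,0],[0.0007,0,0],[0.0008,0,0]],"turn":[0,0,0,0,0,0,0,0]}' 0 >/dev/null; python3 f.py
```

```text
t 19.15 fix [[  -0.39 -116.19]] F fix [ 1.2  -7.84]
```

```bash
python3 -m inch '{"linear":[[0.0001,0,0],[0.0002,0,0],[0.0003,0,0],[0.0004,0,0],[0.0005,0,0],[0.0006,0,0],[0.0007,0,0],[0.0008,0,0]],"turn":[0,0,0,0,0,0,0,0]}' 0 >/dev/null; python3 f.py
```

```text
t 20.15 fix [[  -0.38 -115.39]] F fix [ 1.45 -8.62]
```

Plate sliding at about 8 N, with stiffness about 5 N/mm, so 1.6 mm per call is safe.

```bash
python3 -m inch '{"linear":[[0.0002,0,0],[0.0004,0,0],[0.0006,0,0],[0.0008,0,0],[0.001,0,0],[0.0012,0,0],[0.0014,0,0],[0.0016,0,0]],"turn":[0,0,0,0,0,0,0,0]}' 0 >/dev/null; python3 f.py
```

```text
t 21.15 fix [[  -0.39 -113.76]] F fix [ 1.28 -8.81]
```

```bash
python3 -m inch '{"linear":[[0.0002,0,0],[0.0004,0,0],[0.0006,0,0],[0.0008,0,0],[0.001,0,0],[0.0012,0,0],[0.0014,0,0],[0.0014,0,0]],"turn":[0,0,0,0,0,0,0,0]}' 0 >/dev/null; python3 f.py
```

```text
t 22.15 fix [[  -0.34 -113.02]] F fix [  0.99 -11.5 ]
```

```bash
python3 -m inch '{"linear":[[0.0001,0,0],[0.0002,0,0],[0.0003,0,0],[0.0004,0,0],[0.0005,0,0],[0.0006,0,0],[0.0007,0,0],[0.0008,0,0]],"turn":[0,0,0,0,0,0,0,0]}' 0 >/dev/null; python3 f.py
```

```text
t 23.15 fix [[  -0.31 -112.87]] F fix [  0.58 -13.41]
```

```bash
python3 -m inch '{"linear":[[0.0001,0,0],[0.0002,0,0],[0.0003,0,0],[0.0004,0,0],[0.0005,0,0],[0.0006,0,0],[0.0007,0,0],[0.0008,0,0]],"turn":[0,0,0,0,0,0,0,0]}' 0 >/dev/null; python3 f.py; sleep 0; python3 f.py
```

```text
t 24.15 fix [[  -0.3  -112.72]] F fix [ -0.64 -16.19]
t 24.15 fix [[  -0.3  -112.72]] F fix [ -0.64 -16.19]
```

```bash
python3 -m inch '{"linear":[[0.0001,0,0],[0.0002,0,0],[0.0003,0,0],[0.0004,0,0],[0.0005,0,0],[0.0005,0,0],[0.0005,0,0],[0.0005,0,0]],"turn":[0,0,0,0,0,0,0,0]}' 0 >/dev/null; python3 f.py
```

```text
t 25.15 fix [[  -0.26 -112.63]] F fix [ -0.22 -18.74]
```

18.7 N with almost no movement, so it is on the stop. Hold a second, then back off.

```bash
python3 -m inch '{"linear":[[0,0,0],[0,0,0],[0,0,0],[0,0,0],[0,0,0],[0,0,0],[0,0,0],[0,0,0]],"turn":[0,0,0,0,0,0,0,0]}' 0 >/dev/null; python3 f.py
python3 -m inch '{"linear":[[-0.002,0,0],[-0.005,0,0],[-0.01,0,0],[-0.018,0,0],[-0.026,0,0],[-0.03,0,0],[-0.03,0,-0.03],[-0.03,0,-0.07]],"turn":[0,0,0,0,0,0,0,0]}' 0 >/dev/null; python3 f.py
```

```text
t 26.15 fix [[  -0.26 -112.65]] F fix [ -0.43 -19.04]
t 27.15 fix [[  -1.26 -138.86]] F fix [0.95 0.71]
```

```bash
python3 -m inch '{"linear":[[-0.004,0,-0.05],[-0.004,-0.02,-0.08],[0.02,-0.07,-0.09],[0.04,-0.12,-0.09],[0.06,-0.17,-0.09],[0.09,-0.232,-0.09],[0.09,-0.232,-0.09],[0.09,-0.232,-0.09]],"turn":[0,0,0,0,0,0,0,0]}' 0 | head -2
python3 - <<'E'
from h import *
o=[]
for n in["top","side"]:
    im,_=arm.grab_frame(n)
    for r_ in arm.outline_of(n,"bolt_handle")[:1]:
        v,u=np.nonzero(r_["pixels"]&(im.max(2)<45)); 
        if len(u): print(n,"handle",tofix(atz(n,[[u.mean(),v.mean()]],.055)))
    o.append(rect(n,im,tow([[0,-.06]])[0],.09,.036))
cv2.imwrite("pics/r5.png",np.hstack(o))
E
```

```text
time: 28.15
position: [0.3616, -0.2143, 0.2112]
top handle [[ 0.00037426 -0.09453078]]
side handle [[-0.00119943 -0.0943251 ]]
```

View pics/r5.png

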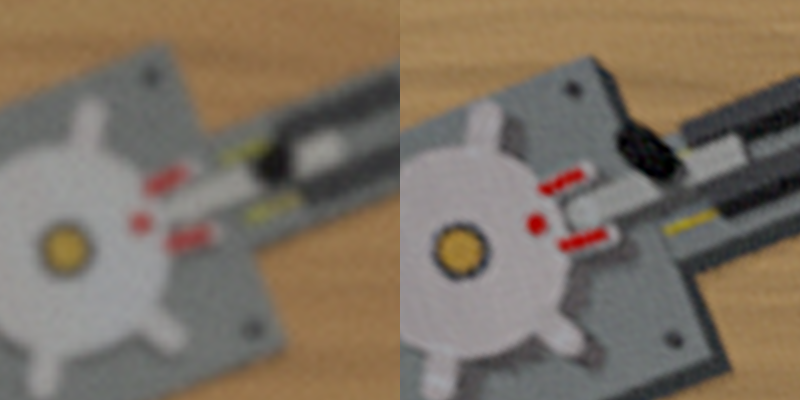

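Bolt nose (right view (572,210)) sits between the red jaws against the disc rim. The handle is at fixture y ≈ -94 mm and the gripper is clear.

```bash
python3 -c "
from station import arm
print(arm.get_state()['wrist_force']); print(arm.job_done())"
```

```text
[-0.39349241 -0.43443377  0.10714188]
the job is handed in; nothing more can be done
None
```

The plate is turned and locked with the bolt in the notch, and I handed the job in at about 28 s.

**What I did:**
- I turned the plate about 12° by pushing one plain lug with the shut fingers; the readings there stayed at or below about 4 N.
- I then pushed the bolt by its handle into the notch, and the plate slid back a few millimetres at about 8–9 N.
- It stopped hard. I pressed there at about 19 N for a second and backed off.

**Last checks:**
- Both cameras show the nose between the red jaws on the disc's rim, with the handle at about y = -94 mm in the fixture's frame.
- The wrist force is near zero and the gripper is clear of everything. The jar, cup and dish were not touched.
- The highest force I read was 19.0 N, under the 25 N limit. Forces were read only at the end of each call, so brief peaks in between were not seen.

**What went wrong or disagreed:**
- My first move was typed in millimetres instead of metres. The speed cap limited it and it did no harm.
- I also backed 9 mm away from the lug once, through a sign slip.
- Before the bolt went in, the plate outline fit put the plate about 2° short of aligned, while the jaw positions put it within about 1 mm. The bolt entered freely at about 2.5 N.

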